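# Lock the valve-box cover with the slotted key

## Task

Lock down the cover of the valve box: take the wooden-handled key from its stand, fit its blade in the slot of the stud, press the stud down against its spring and turn it clockwise (seen from above) until it meets its stop, then let it rise into its catch so that it stays locked. Do not force it: a firm but gentle press and twist with the key, never with the fingers. Stand the key fully back in its stand, let go of it, and leave the other kitchen things where they are.

Things in the scene. Friction and masses are not known exactly. Their poses are not given: they have to be found in the camera images.
- valve_box: Fixed low grey box with a white cover, 130 x 130 mm, 55 mm high, two short brass pipe stubs at its sides; origin at the centre of its underside, z up. The round steel stud stands in a hole at the centre of its cover. It may stand on the left or on the right, with the key stand on the other side.
- stud_head (a point): Centre of the top face of the steel stud's head (a raised block 34 mm along the slot by 24 mm on a 37 mm disc), 10 mm above the cover when the stud is up. Its x axis lies along the slot, z up. The slot is 27 mm long, 5.2 mm wide, 6 mm deep, closed at its ends, open at the top. The point moves and turns with the stud.
- stud_press (a joint): How far the stud is pressed down, m: 0 up, 0.0075 hard stop. Spring: about 5 N to start it, plus 0.8 N per mm. The stud can turn away from its start only while pressed more than 5 mm (about 9 N); let go at its stop it rises into the catch, to about 2.5 mm down, and stays there; let go short of the catch it stays near 5 mm, unlocked.
- stud_turn (a joint): Turn of the stud, rad, growing clockwise seen from above: starts at 0 to 0.1. The stud is at its catch when it meets a rigid stop at a turn of about 1.25 to 1.55, different from box to box and not visible. Turning takes about 0.05 N m; above 0.12 it has met the stop (or is not pressed deep enough); above 0.3, with the press, it breaks (40 N summed over the blade).
- key_stand: Fixed wooden block, 90 x 75 mm, 45 mm high, with a pocket in the middle of its top; origin at the centre of its underside.
- pocket (a point): Centre of the pocket's mouth, on the top face of the key stand: the pocket is 31 mm along the stand's x, 14 mm along y, 40 mm deep.
- key_grip (a point): Centre of the key's wooden handle: 42 mm wide (key x), 20 mm thick (key y, the way to grip it), 44 mm tall. The blade's tip is 56 mm below this point. At the start the key stands upright in the pocket, blade down, the underside of its handle resting on the stand's top, so that this point is 22 mm above it; its axes lie along those of the stand.
- key: The same key, 0.1 to 0.15 kg; origin at the middle of the blade's tip, z up along the key. From the tip up: a flat steel blade 24 mm wide along x, 3.4 mm thick along y, 12 mm tall; a 9 mm round shank to 34 mm; then the wooden handle to 78 mm.
- cup: Stainless steel cup, 68 mm across, 75 mm high, a bystander; origin under its centre.
- dish: Blue ceramic dish, 100 mm across, 30 mm high, a bystander; origin under its centre.
- jar0: Closed glass jar, 60 mm across, 85 mm high, a bystander; origin under its centre.
- jar1: Closed glass jar, 60 mm across, 85 mm high, a bystander; origin under its centre.
- jar2: Closed glass jar, 64 mm across, 110 mm high, standing in the plastic caddy on the right, a bystander; origin under its centre.
- jar3: Closed glass jar like jar2, in the same caddy, a bystander; origin under its centre.
- spoon: Wooden spoon lying on its wooden rest on the left, a bystander.
There are look-alikes about, which are no part of the job. Of the things like the valve_box, leave any that is green or pink; of the rest the smaller one is meant.

How it is judged:
By the outcome, as a careful person would: the job done as asked, in the order asked, and still so for the second after the job is handed in, with the robot touching nothing.
It also fails if it takes over 72 s, if anything falls off the work surface, if the arm or the gripper's body presses on something with over 40 N, if the wrist force passes 120 N, or if a joint passes its speed limit or range.

## Robot

A 6-joint arm with a two-finger parallel gripper is mounted at the origin on the work surface. World frame = base frame: x ahead of the robot, y to its left, z up, the work surface at z = 0. Lengths are in m, angles in degrees, forces in N, time in s.
With the tool pointing down it reaches from about 0.25 to 0.725 m from the base axis. Payload 9.7 kg.
Tool frame: the origin (TCP) lies midway between the tips of the shut fingers; the grasp point (between the pads) lies 19 mm behind it; z points along the fingers, y is the line along which they close (so a half turn about z gives the same grasp; the last joint's range is limited). The gripper opens to 85 mm and grips with 20 to 120 N. Pads are 22 mm wide; open, the fingers measure 114 mm over their backs; the gripper's body (76 mm by 85 mm) begins 54 mm behind the grasp point. The pads swing forward as they close: fully open they stand 13 mm farther back than shut.
Start: joints at [0, 4.979, 10.078, 95.1, 0, 90], TCP at [0.55, -0, 0.231] pointing down, gripper open.
Joint ranges: [-179.16, 179.16], [-48.56, 103.87], [-65.8, 70.77], [-126.05, 130.52], [-82.76, 87.17], [-180, 180]. Speed limits (degrees/s): [127.2, 127.2, 147.25, 180, 180, 180].

## Interface

Orientations are given as [roll, pitch, yaw] about the fixed x, y, z axes, in that order (R = Rz(yaw) Ry(pitch) Rx(roll)).
In Python, from workcell import bot gives the robot as it stands. The module is installed in compiled form; this text tells all that it offers.
- The arm moves only by the tool send_rows, never from a script. Its argument "moves" is one flat list of numbers, 7 for each row, row after row: the shift along the world's x, y, z normalised to -1 to 1, where 1 is 0.025 m, then the turn, a rotation vector about the world's x, y, z normalised to -1 to 1, where 1 is 0.15 rad, then the closure, from -1 (fully open) to 1 (shut), so that 0 is half open. A call has 1 to 8 rows; each row shifts and turns the commanded pose from where the row before left it; what a row does not reach is not made up. A row lasts 1/8 s, in which the tool goes at most 62.5 mm and 10.7 degrees, less where a joint would pass 70% of its speed; a pose out of reach is approached as far as the arm can. A call with a number of a shift or a turn outside -1 to 1 is refused whole. A call with a gripper value outside its range is refused whole. The fingers move at their own pace and stop on an object; "squeeze" is the grip in N (left out, the last holds). Time passes only in rows, so rows that do not move let the fingers close. It gives the time, the measured TCP pose, the force, the opening and the grip force at its end, in the units of the state.
- bot.get_obs(): the state, without advancing time (a new reading comes with each control period).
- bot.camera(name): name is "scene" or "side" or "wrist"; returns a dict with "color" (480x640x3 uint8, red, green, blue), "camera_matrix" (3x3 intrinsics, pixels), "R" (3x3) and "t" (3): a world point X has camera coordinates R X + t. Camera axes: x right, y down, z forward; pixel columns grow to the right and rows downward; lengths in m; the calibration is good to about 2 mm. A picture is of the moment at which its call begins. There is no depth.
- bot.job_done(): hands the job in; it is judged then, once.
Trained networks look in the newest picture that a camera, given by its name, has taken for a name from the list of things; names that differ only in an ending like _2 or _b are one class to them, and where a whole thing is asked for, a point or a joint stands for the part that bears it (a point fixed in the world has none). Each returns a list of dicts, best first, with "p" (0 to 1); they miss things now and then, are a little off and sometimes report something else, mostly with a low value. They report only what shows in the picture. A call takes as long as a camera call. They do not tell look-alikes from the thing itself.
- bot.boxes_of(camera, query): "extent" ([left, top, right, bottom] in pixels, round what is visible of it).
- bot.trace(camera, query): "region" (480x640 bool, what is visible of it) and "extent" ([left, top, right, bottom] in pixels, round what is visible of it).
- bot.landmark_of(camera, query): "pixel" ([column, row] in pixels: a listed point, or the origin of a listed thing).
The state is a dict: "time": time; "q": joint angles; "qd": joint speeds; "joint_efforts": joint torques, N m; "ee_pos": TCP position; "tcp_rot": TCP orientation; "wrist_force": force on the tool from outside, world axes, zero at the start; "torque": the same for the moment, N m; "opening": finger opening in m; "grasp_force": force on a finger pad.
Only numpy, scipy, OpenCV 4.12 (cv2) and the standard library are available. Lean on these libraries where they do the work, as an engineer would, in place of code of your own. Each camera call takes 0.05 s, during which the arm holds its last target. There are 200 camera calls.

## Working session

There is one attempt and no reset: what is moved stays moved. The work goes in short steps, Python scripts to look and compute and a tool call to move; the robot and the scene stay as the last step left them, time stands still between calls to the robot, and variables do not carry over. Pictures are saved under pics/ and viewed, at most 10 in all, crops included, and the job is handed in when it is done.

Besides the shell and the picture viewer there is one more tool, called after ">>>" as name(argument=value, ...) on one line, values as JSON. send_rows: Moves the arm, as the interface text tells. Its arguments: {"type":"object","properties":{"moves":{"type":"array"},"squeeze":{"type":"number"}},"required":["moves"]}

```bash
mkdir -p pics; cat > h.py <<'E'
import numpy as np, cv2
from workcell import bot
def cam(n):
    return bot.camera(n)
def save(c,f,crop=None,scale=1):
    im=c["color"][:,:,::-1]
    if crop: l,t,r,b=crop; im=im[t:b,l:r]
    if scale!=1: im=cv2.resize(im,None,fx=scale,fy=scale,interpolation=cv2.INTER_CUBIC)
    cv2.imwrite("pics/"+f,im)
def onplane(c,px,z):
    K,R,t=np.array(c["camera_matrix"]),np.array(c["R"]),np.array(c["t"])
    d=R.T@np.linalg.solve(K,[px[0],px[1],1]); o=-R.T@t
    return o+d*(z-o[2])/d[2]
def proj(c,X):
    K,R,t=np.array(c["camera_matrix"]),np.array(c["R"]),np.array(c["t"])
    p=K@(R@np.array(X)+t); return p[:2]/p[2]
def tri(obs):
    A=[];B=[]
    for c,px in obs:
        K,R,t=np.array(c["camera_matrix"]),np.array(c["R"]),np.array(c["t"])
        P=K@np.c_[R,t]
        for i in (0,1):
            r=px[i]*P[2]-P[i]; A.append(r[:3]);B.append(-r[3])
    return np.linalg.lstsq(np.array(A),np.array(B),rcond=None)[0]
E
python3 - <<'E'
from h import *
Z=dict(valve_box=0,stud_head=.065,key_stand=0,pocket=.045,key_grip=.067)
for n in ("scene","side","wrist"):
    c=cam(n); save(c,n+"0.png"); print(n,(-np.array(c["R"]).T@np.array(c["t"])).round(3))
    for q in Z:
        for d in bot.landmark_of(n,q): print(q,np.round(d["pixel"],1),round(d["p"],2),onplane(c,d["pixel"],Z[q]).round(3))
E
```

```text
scene [1.172 0.088 0.994]
valve_box [431.6 355.8] 0.92 [0.773 0.286 0.   ]
valve_box [393.2 193. ] 0.77 [ 0.292  0.169 -0.   ]
valve_box [506.5 199.7] 0.63 [0.266 0.499 0.   ]
valve_box [382.5 264. ] 0.61 [0.542 0.156 0.   ]
stud_head [392.6 173.2] 0.72 [0.275 0.158 0.065]
stud_head [432.9 345.8] 0.64 [0.776 0.276 0.065]
key_stand [251.8 237.4] 0.65 [ 0.512 -0.203  0.   ]
pocket [249.4 227.9] 0.68 [ 0.513 -0.204  0.045]
key_grip [255.1 234.1] 0.6 [ 0.545 -0.178  0.067]
key_grip [249.3 229.2] 0.57 [ 0.532 -0.196  0.067]
key_grip [249.3 224. ] 0.5 [ 0.516 -0.2    0.067]
side [ 0.107 -0.741  0.876]
valve_box [214.9 261.4] 0.95 [ 0.287  0.169 -0.   ]
valve_box [172.2 204.4] 0.77 [0.255 0.487 0.   ]
valve_box [297.2 235.2] 0.66 [0.538 0.155 0.   ]
valve_box [341.4 191.1] 0.61 [0.77  0.281 0.   ]
stud_head [213.5 236.8] 0.81 [0.302 0.195 0.065]
stud_head [165.2 180.7] 0.65 [0.259 0.53  0.065]
stud_head [295.5 216.8] 0.58 [0.539 0.162 0.065]
pocket [355.4 310.3] 0.96 [ 0.513 -0.199  0.045]
key_grip [353.4 303.3] 0.72 [ 0.509 -0.194  0.067]
key_grip [435.4 405.6] 0.56 [ 0.51  -0.486  0.067]
wrist [0.55  0.069 0.374]
valve_box [16.3  3.9] 0.82 [0.301 0.161 0.   ]
valve_box [322.1   8.5] 0.73 [0.548 0.158 0.   ]
key_stand [291.6 387.2] 0.72 [ 0.516 -0.198  0.   ]
pocket [287.1 418.6] 0.84 [ 0.515 -0.2    0.045]
key_grip [285.4 432.4] 0.66 [ 0.516 -0.197  0.067]
```

View pics/scene0.png

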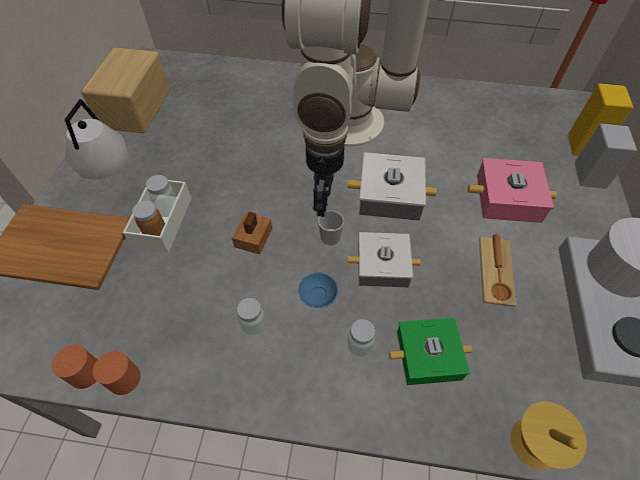

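View pics/side0.png

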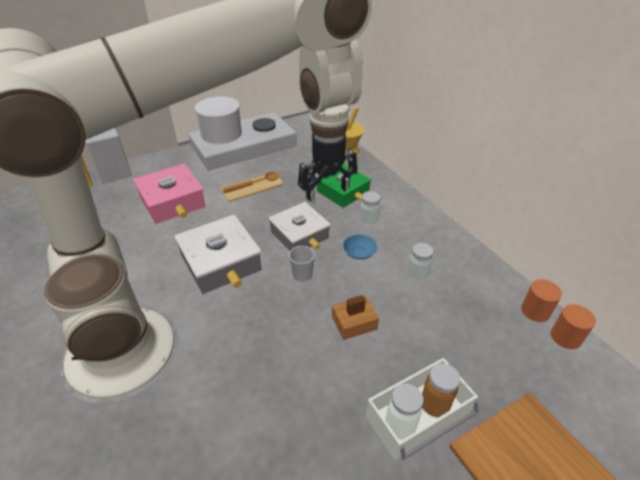

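Things that could be taken for the box: large white (393,185), small white (385,258), pink (515,188), green (433,348). The small white one at about (0.54, 0.155) fits the description. The only wooden key and stand are at (252,232). I'll look closer at both with the wrist camera.

>>> send_rows(moves=[0,1,0,0,0,0,-1,0,1,0,0,0,0,-1,0,1,0,0,0,0,-1,0,1,0,0,0,0,-1,0,1,0,0,0,0,-1,0,1,0,0,0,0,-1,0,0,0,0,0,0,-1])

```text
time: 1.78
ee_pos: [0.5499, 0.1512, 0.2311]
tcp_rot: [-180.0, -0.0, 90.1]
wrist_force: [-0.3, 0.3, 0.4]
opening: 0.0855
grasp_force: 0.0
```

```bash
python3 - <<'E'
from h import *
import pickle
c=cam("wrist"); save(c,"w_box.png"); pickle.dump(c,open("cbox.pkl","wb"))
for q,z in dict(valve_box=0,stud_head=.065).items():
    for d in bot.landmark_of("wrist",q): print(q,np.round(d["pixel"],1),round(d["p"],2),onplane(c,d["pixel"],z).round(4))
print(bot.get_obs())
E
```

```text
valve_box [ 50.  187.6] 0.74 [0.3007 0.1625 0.    ]
valve_box [322.6 193.8] 0.62 [0.5483 0.1575 0.    ]
valve_box [594.8  51.5] 0.59 [0.7748 0.2776 0.    ]
stud_head [323.8 206.8] 0.78 [0.5496 0.1585 0.065 ]
{'time': 1.925, 'q': array([ 1.52109966e+01,  7.77610047e+00,  1.31284489e+01,  9.53582680e+01,
       -1.20666145e-02,  1.05221961e+02]), 'qd': array([-0.47978492, -0.2354082 ,  0.02719165,  0.06746723,  0.13368206,
        0.06563644]), 'joint_efforts': array([ 7.20819924e-01, -5.47997296e+01,  4.64667141e+01, -1.76616880e-02,
        2.40093225e-02,  5.62171408e-03]), 'ee_pos': array([0.55001432, 0.14948674, 0.23127334]), 'tcp_rot': array([-1.79997456e+02,  1.31975207e-02,  8.99890363e+01]), 'wrist_force': array([ 0.15956579, -0.7290306 , -0.0373883 ]), 'torque': array([-0.02939066, -0.0346805 ,  0.00499074]), 'grasp_force': 0.0, 'opening': 0.08547644328491802}
```

View pics/w_box.png

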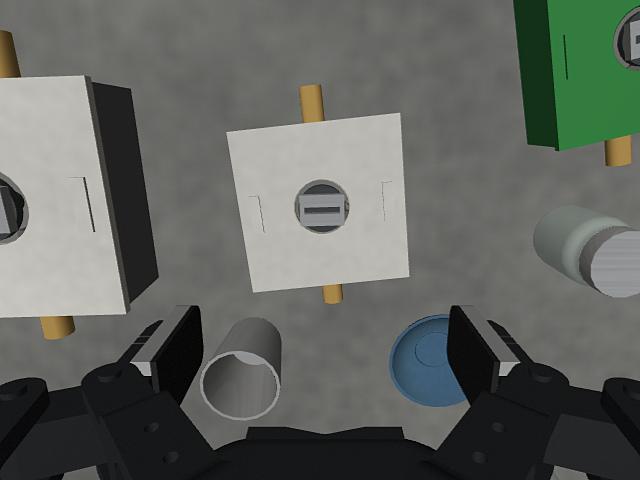

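>>> send_rows(moves=[0,-1,0,0,0,0,-1,0,-1,0,0,0,0,-1,0,-1,0,0,0,0,-1,0,-1,0,0,0,0,-1,0,-1,0,0,0,0,-1,0,-1,0,0,0,0,-1,0,-1,0,0,0,0,-1,0,-1,0,0,0,0,-1])

```text
time: 2.92
ee_pos: [0.5497, -0.0518, 0.2315]
tcp_rot: [180.0, 0.0, 89.9]
wrist_force: [0.7, 0.4, -0.1]
opening: 0.0853
grasp_force: 0.0
```

>>> send_rows(moves=[-0.5,-1,0,0,0,0,-1,-0.5,-1,0,0,0,0,-1,-0.4,-1,0,0,0,0,-1,0,-1,0,0,0,0,-1,0,-1,0,0,0,0,-1,0,0,0,0,0,0,-1])

```text
time: 3.68
ee_pos: [0.5144, -0.177, 0.2312]
tcp_rot: [-180.0, 0.0, 89.8]
wrist_force: [0.4, -0.2, -0.4]
opening: 0.0853
grasp_force: 0.0
```

```bash
python3 - <<'E'
from h import *
import pickle
c=cam("wrist"); save(c,"w_key.png"); pickle.dump(c,open("ckey.pkl","wb"))
for q,z in dict(key_stand=0,pocket=.045,key_grip=.067).items():
    for d in bot.landmark_of("wrist",q): print(q,np.round(d["pixel"],1),round(d["p"],2),onplane(c,d["pixel"],z).round(4))
o=bot.get_obs();print(o["time"],o["ee_pos"],o["tcp_rot"])
E
```

```text
key_stand [323.9 224.2] 0.59 [ 0.514  -0.1993  0.    ]
pocket [320.6 236.4] 0.86 [ 0.5114 -0.1986  0.045 ]
key_grip [325.4 241.9] 0.58 [ 0.5153 -0.197   0.067 ]
3.875 [ 0.51486982 -0.17463944  0.23139842] [ 1.79994727e+02 -6.85944001e-03  9.00060339e+01]
```

View pics/w_key.png

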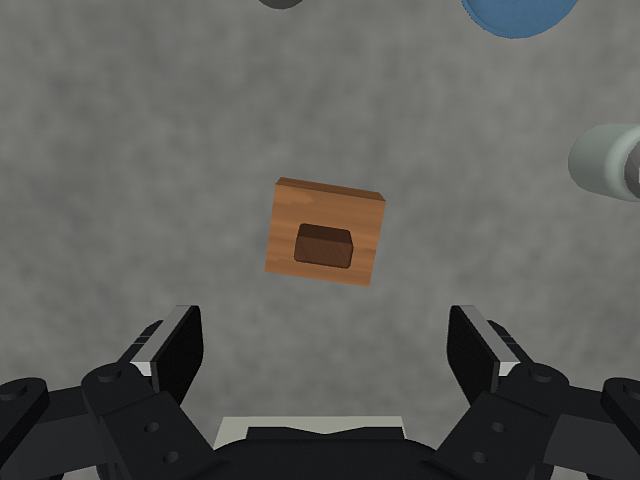

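The wrist view of the box shows the small white one with its stud at (323,208) and its slot nearly along image x. The key view shows the stand at (325,230) and the key handle top at (323,247), yaw about -8°. I'll turn the tool to the grasp yaw and measure again.

>>> send_rows(moves=[0,-0.5,0,0,0,1,-1,0,-0.5,0,0,0,1,-1,0,0,0,0,0,1,-1,0,0,0,0,0,1,-1,0,0,0,0,0,1,-1,0,0,0,0,0,1,-1,0,0,0,0,0,1,-1,0,0,0,0,0,1,-1])

```text
time: 4.88
ee_pos: [0.5151, -0.1992, 0.2314]
tcp_rot: [180.0, 0.0, 159.1]
wrist_force: [-0.1, -0.4, 1.1]
opening: 0.0857
grasp_force: 0.0
```

>>> send_rows(moves=[0,0,0,0,0,1,-1,0,0,0,0,0,0.54,-1,0,0,0,0,0,0,-1,0,0,0,0,0,0,-1])

```text
time: 5.38
ee_pos: [0.5151, -0.1996, 0.2314]
tcp_rot: [-180.0, 0.0, 171.9]
wrist_force: [1.1, 0.1, -0.7]
opening: 0.0851
grasp_force: 0.0
```

```bash
cat >> h.py <<'E'
def rect(c,ctr,z,half=.06,ppm=4000):
    """top-down view of the plane z round ctr: column = +x, row = -y; ppm px per m"""
    n=int(2*half*ppm); W=np.float32([[ctr[0]-half,ctr[1]+half],[ctr[0]+half,ctr[1]+half],[ctr[0]+half,ctr[1]-half],[ctr[0]-half,ctr[1]-half]])
    P=np.float32([proj(c,[*w,z]) for w in W])
    H=cv2.getPerspectiveTransform(P,np.float32([[0,0],[n,0],[n,n],[0,n]]))
    return cv2.warpPerspective(c["color"][:,:,::-1],H,(n,n),flags=cv2.INTER_CUBIC)
E
python3 - <<'E'
from h import *
import pickle
o=bot.get_obs();print(o["time"],o["ee_pos"],o["tcp_rot"],o["q"].round(1))
c=cam("wrist"); pickle.dump(c,open("ckey2.pkl","wb"))
cb=pickle.load(open("cbox.pkl","rb"))
for q,z in dict(key_stand=0,pocket=.045,key_grip=.067).items():
    for d in bot.landmark_of("wrist",q): print(q,np.round(d["pixel"],1),round(d["p"],2),onplane(c,d["pixel"],z).round(4))
a=rect(c,(.513,-.2),.045); b=rect(c,(.513,-.2),.089); s=rect(cb,(.5485,.158),.065,.03,8000)
im=c["color"][:,:,::-1][150:400,180:480]
im=cv2.resize(im,(480,400))
cv2.imwrite("pics/m1.png",cv2.resize(np.vstack([np.hstack([im,np.zeros((400,0,3),np.uint8)]).copy()[:, :480],s]),(480,880))[:0] if 0 else np.hstack([cv2.resize(a,(400,400)),cv2.resize(s,(400,400))]))
cv2.imwrite("pics/m2.png",np.hstack([cv2.resize(b,(400,400)),im[:, :400]]))
E
```

```text
5.375 [ 0.51507829 -0.19962736  0.23135331] [-1.79999225e+02  7.69739003e-03  1.71918264e+02] [-21.2   5.3  10.4  95.1   0.  -13.1]
key_stand [329.9 195.4] 0.85 [ 0.5112 -0.1944  0.    ]
pocket [326.  210.5] 0.59 [ 0.5153 -0.1987  0.045 ]
key_grip [324.7 211.9] 0.98 [ 0.5116 -0.1992  0.067 ]
```

View pics/m1.png

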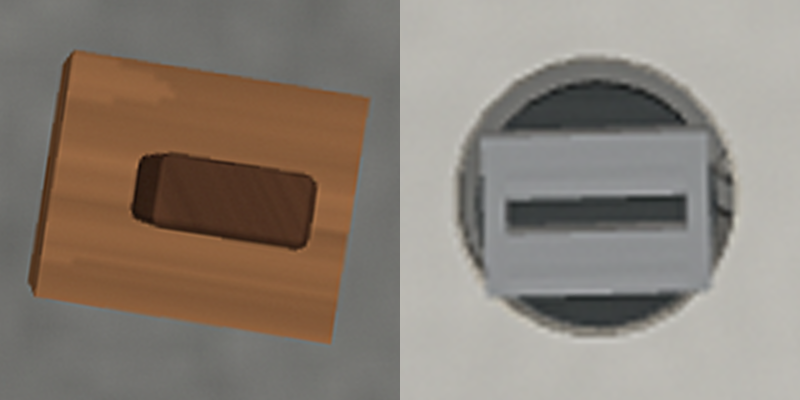

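Left: the stand top measures 89 x 74 mm, which fits, with its centre at (0.5138, -0.199) and yaw -9.1°. The key sits centred at about (0.513, -0.199). Right: the stud block with a slot near yaw 0. Now I'll descend and grasp.

>>> send_rows(moves=[-0.08,0.03,-1,0,0,-0.12,-1,0,0,-1,0,0,0,-1,0,0,-1,0,0,0,-1,0,0,-1,0,0,0,-1,0,0,-1,0,0,0,-1,0,0,-1,0,0,0,-1,0,0,-1,0,0,0,-1,0,0,-0.16,0,0,0,-1], squeeze=60)

```text
time: 6.58
ee_pos: [0.512, -0.1989, 0.0507]
tcp_rot: [180.0, -0.2, 170.9]
wrist_force: [-0.3, -1.1, 1.1]
opening: 0.0851
grasp_force: 0.0
```

>>> send_rows(moves=[0,0,0,0,0,0,0,0,0,0,0,0,0,0.3,0,0,0,0,0,0,0.6,0,0,0,0,0,0,1,0,0,0,0,0,0,1,0,0,0,0,0,0,1,0,0,0,0,0,0,1,0,0,0,0,0,0,1], squeeze=60)

```text
time: 7.58
ee_pos: [0.5134, -0.1994, 0.0531]
tcp_rot: [-180.0, 0.1, 171.0]
wrist_force: [-1.3, 0.2, 5.4]
opening: 0.0193
grasp_force: 58.9
```

>>> send_rows(moves=[0,0,0.5,0,0,0,1,0,0,1,0,0,0,1,0,0,1,0,0,0,1,0,0,1,0,0,0,1,0,0,1,0,0,0,1,0,0,1,0,0,0,1,0.1,1,0.5,0,0,0,1,0.1,1,0,0,0,0.3,1])

```text
time: 8.57
ee_pos: [0.5183, -0.149, 0.204]
tcp_rot: [-180.0, 0.1, 173.5]
wrist_force: [-0.3, 0.2, -1.1]
opening: 0.0194
grasp_force: 58.7
```

>>> send_rows(moves=[0.1,1,0,0,0,0.3,1,0.1,1,0,0,0,0.3,1,0.1,1,0,0,0,0.3,1,0.1,1,0,0,0,0.11,1,0.1,1,0,0,0,0,1,0.1,1,0,0,0,0,1,0.1,1,0,0,0,0,1,0.1,1,0,0,0,0,1])

```text
time: 9.57
ee_pos: [0.5378, 0.0516, 0.2027]
tcp_rot: [-180.0, -0.0, -177.8]
wrist_force: [0.7, -0.4, -0.8]
opening: 0.0188
grasp_force: 58.5
```

>>> send_rows(moves=[0.1,1,0,0,0,0,1,0.1,1,0,0,0,0,1,0.1,1,0,0,0,0,1,0.1,1,0,0,0,0,1,0,0.2,0,0,0,0,1,0,0,0,0,0,0,1,0,0,0,0,0,0,1])

```text
time: 10.45
ee_pos: [0.5479, 0.155, 0.2025]
tcp_rot: [-180.0, -0.0, -177.8]
wrist_force: [-0.3, -0.4, -0.3]
opening: 0.0194
grasp_force: 58.6
```

```bash
python3 - <<'E'
from h import *
import pickle
o=bot.get_obs();print(o["time"],o["ee_pos"],o["tcp_rot"],o["q"].round(1),o["wrist_force"],o["torque"],o["opening"])
c=cam("wrist"); pickle.dump(c,open("cb2.pkl","wb")); save(c,"w_held.png")
print(proj(c,o["ee_pos"]),proj(c,o["ee_pos"]-np.array([0,0,.042])))
for q,z in dict(stud_head=.065,key=o["ee_pos"][2]-.042).items():
    for d in bot.landmark_of("wrist",q): print(q,np.round(d["pixel"],1),round(d["p"],2),onplane(c,d["pixel"],z).round(4))
s=rect(c,(.549,.157),.065,.025,16000)
r=c["color"][:,:,::-1][180:480,170:470]
cv2.imwrite("pics/m3.png",np.hstack([cv2.resize(s,(400,400),interpolation=cv2.INTER_AREA),cv2.resize(r,(400,400))]))
E
```

```text
10.45 [0.54793899 0.1550021  0.20245119] [-1.79989315e+02 -1.46163078e-03 -1.77822085e+02] [15.8  7.2  9.2 92.1 -0.  13.6] [-0.28814305 -0.43132968 -0.27369976] [-0.06076866 -0.03693028  0.00615455] 0.01936740850343502
[324.98307885 311.49006671] [324.96946965 272.60994385]
stud_head [327.  223.5] 0.75 [0.5469 0.1564 0.065 ]
stud_head [153.8 318.5] 0.46 [0.6247 0.0304 0.065 ]
stud_head [ 18.  407.3] 0.35 [ 0.7069 -0.0835  0.065 ]
key [325.4 274. ] 0.59 [0.5486 0.1552 0.1605]
```

View pics/m3.png

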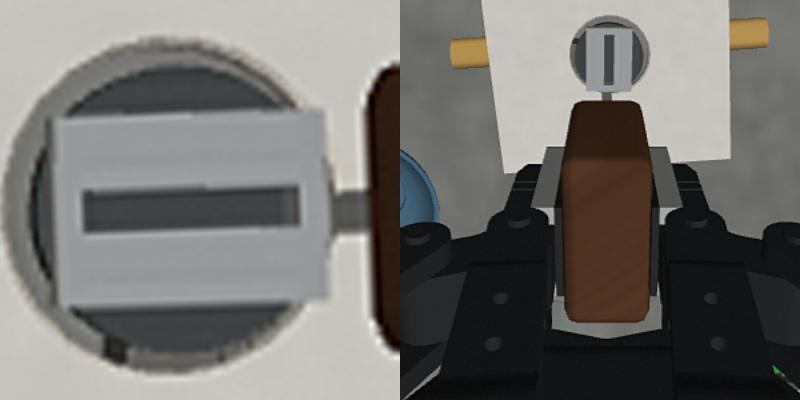

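The held key is in line with the slot: slot centre (0.5479, 0.1559), yaw about 2°, and the blade end shows at about (323,253), where it should be. I'll shift y by +0.9 mm and go down.

>>> send_rows(moves=[0,0.036,-1,0,0,0,1,0,0,-1,0,0,0,1,0,0,-1,0,0,0,1,0,0,-0.5,0,0,0,1,0,0,-0.1,0,0,0,1,0,0,0,0,0,0,1,0,0,0,0,0,0,1])

```text
time: 11.48
ee_pos: [0.5485, 0.1567, 0.1133]
tcp_rot: [180.0, 0.1, -177.8]
wrist_force: [-1.0, -0.3, -1.3]
opening: 0.0196
grasp_force: 58.6
```

```bash
python3 - <<'E'
from h import *
o=bot.get_obs();print(o["time"],o["ee_pos"],o["tcp_rot"],o["wrist_force"],o["torque"])
c=cam("wrist")
s=rect(c,(.548,.156),.065,.025,16000)
r=c["color"][:,:,::-1][100:325,170:470]
cv2.imwrite("pics/m4.png",np.hstack([cv2.resize(s,(400,400),interpolation=cv2.INTER_AREA),cv2.resize(r,(400,400))]))
E
```

```text
11.475 [0.54846178 0.15673217 0.11330606] [ 1.79983513e+02  8.17916775e-02 -1.77785388e+02] [-1.01719044 -0.30188942 -1.34685027] [-0.02829709  0.04837333  0.01713535]
```

View pics/m4.png

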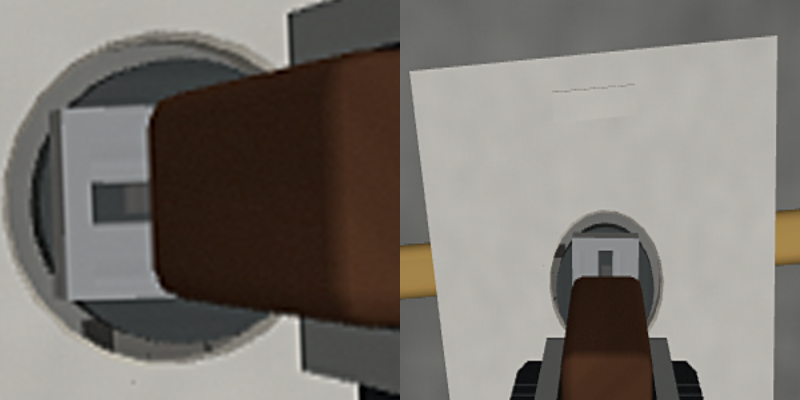

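The blade end shows inside the slot mouth at about (140,201), centred on the slot rows 183–222. Lowering gently.

>>> send_rows(moves=[0,0,-0.1,0,0,0,1,0,0,-0.1,0,0,0,1,0,0,0,0,0,0,1,0,0,0,0,0,0,1])

```text
time: 12.02
ee_pos: [0.548, 0.1567, 0.1073]
tcp_rot: [-180.0, -0.0, -177.8]
wrist_force: [-0.6, 0.2, -1.5]
opening: 0.0192
grasp_force: 58.6
```

>>> send_rows(moves=[0,0,-0.1,0,0,0,1,0,0,0,0,0,0,1])

```text
time: 12.28
ee_pos: [0.5479, 0.1566, 0.1045]
tcp_rot: [-180.0, -0.0, -177.8]
wrist_force: [-0.1, 0.6, -0.8]
opening: 0.0195
grasp_force: 58.6
```

>>> send_rows(moves=[0,0,-0.08,0,0,0,1,0,0,0,0,0,0,1])

```text
time: 12.52
ee_pos: [0.5479, 0.1566, 0.1026]
tcp_rot: [-180.0, -0.0, -177.8]
wrist_force: [0.7, -0.6, -0.6]
opening: 0.0197
grasp_force: 58.6
```

The blade is in the slot: z is below the contact height and there is no force. Now pressing.

>>> send_rows(moves=[0,0,-0.08,0,0,0,1,0,0,0,0,0,0,1])

```text
time: 12.78
ee_pos: [0.5481, 0.1567, 0.1011]
tcp_rot: [180.0, 0.0, -177.8]
wrist_force: [-0.8, 0.3, -0.1]
opening: 0.0194
grasp_force: 58.9
```

>>> send_rows(moves=[0,0,-0.08,0,0,0,1,0,0,0,0,0,0,1])

```text
time: 13.02
ee_pos: [0.5481, 0.1567, 0.0991]
tcp_rot: [180.0, 0.0, -177.8]
wrist_force: [-0.7, 0.1, 5.2]
opening: 0.0192
grasp_force: 59.2
```

>>> send_rows(moves=[0,0,-0.08,0,0,0,1,0,0,0,0,0,0,1])

```text
time: 13.28
ee_pos: [0.5482, 0.1567, 0.0972]
tcp_rot: [180.0, 0.0, -177.8]
wrist_force: [-1.3, 0.0, 5.5]
opening: 0.0201
grasp_force: 59.4
```

>>> send_rows(moves=[0,0,-0.06,0,0,0,1,0,0,0,0,0,0,1])

```text
time: 13.52
ee_pos: [0.5482, 0.1567, 0.0959]
tcp_rot: [180.0, 0.0, -177.8]
wrist_force: [-2.3, -0.4, 7.2]
opening: 0.0197
grasp_force: 59.5
```

>>> send_rows(moves=[0,0,-0.06,0,0,0,1,0,0,-0.04,0,0,0,1,0,0,0,0,0,0,1])

```text
time: 13.9
ee_pos: [0.5482, 0.1567, 0.0937]
tcp_rot: [180.0, 0.1, -177.8]
wrist_force: [-2.1, -1.1, 9.0]
opening: 0.0193
grasp_force: 59.8
```

```bash
python3 - <<'E'
from h import *
for i in range(4):
    o=bot.get_obs();print(o["time"],o["ee_pos"],o["wrist_force"].round(1),o["torque"].round(3)); cam("scene")
E
```

```text
13.9 [0.54822681 0.15670902 0.09369172] [-2.1 -1.1  9. ] [-0.185  0.549 -0.049]
13.95 [0.54822516 0.1566984  0.09374675] [-1.6 -0.6  8.6] [-0.172  0.502 -0.02 ]
14.0 [0.54820679 0.1566981  0.09375066] [-3.2 -0.   8.4] [-0.165  0.578  0.071]
14.05 [0.54821508 0.15669633 0.09373814] [-1.8 -0.1  8.7] [-0.166  0.579  0.025]
```

Pressed about 6 mm at roughly 9 N. Turning clockwise in stages, watching the torque.

>>> send_rows(moves=[0,0,0,0,0,-0.4,1,0,0,0,0,0,-0.4,1,0,0,0,0,0,-0.4,1,0,0,0,0,0,0,1])

```text
time: 14.6
ee_pos: [0.5485, 0.1567, 0.0939]
tcp_rot: [180.0, 0.1, 171.9]
wrist_force: [-1.1, -0.3, 9.1]
opening: 0.0191
grasp_force: 60.0
```

```bash
cat > st.py <<'E'
from h import *
T=[];F=[]
for i in range(4):
    o=bot.get_obs();T.append(o["torque"]);F.append(o["wrist_force"]); cam("scene")
o=bot.get_obs();print(o["time"],o["ee_pos"].round(4),o["tcp_rot"].round(1),np.mean(F,0).round(1),np.mean(T,0).round(3),np.std(T,0).round(3),"q6",o["q"][5].round(1))
E
python3 st.py
```

```text
14.8 [0.5485 0.1567 0.0939] [1.800e+02 1.000e-01 1.719e+02] [-1.4 -0.6  8.8] [-0.266  0.333 -0.008] [0.017 0.012 0.02 ] q6 24.0
```

>>> send_rows(moves=[0,0,0,0,0,-0.5,1,0,0,0,0,0,-0.5,1,0,0,0,0,0,-0.5,1,0,0,0,0,0,-0.5,1])

```text
time: 15.3
ee_pos: [0.5485, 0.1565, 0.0938]
tcp_rot: [180.0, 0.1, 154.6]
wrist_force: [0.3, -1.1, 8.5]
opening: 0.0191
grasp_force: 60.0
```

```bash
python3 st.py; python3 - <<'E'
from h import *
c=cam("wrist")
s=rect(c,(.548,.156),.059,.03,16000)
r=c["color"][:,:,::-1][100:325,170:470]
cv2.imwrite("pics/m5.png",np.hstack([cv2.resize(s,(400,400),interpolation=cv2.INTER_AREA),cv2.resize(r,(400,400))]))
E
```

```text
15.5 [0.5485 0.1564 0.0938] [1.800e+02 1.000e-01 1.547e+02] [-0.8 -1.8  8.6] [-0.518  0.248  0.013] [0.035 0.031 0.04 ] q6 41.2
```

View pics/m5.png

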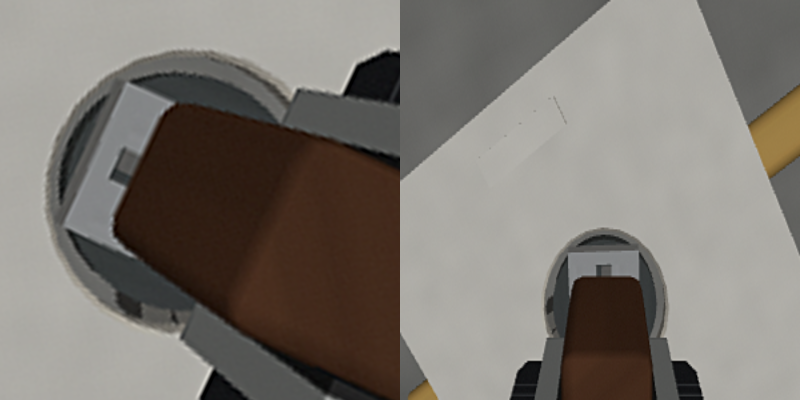

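The stud turns with the key; in the wrist view its block stays aligned with the handle. Continuing.

>>> send_rows(moves=[0,0,0,0,0,-0.5,1,0,0,0,0,0,-0.5,1,0,0,0,0,0,-0.5,1,0,0,0,0,0,-0.5,1,0,0,0,0,0,-0.5,1,0,0,0,0,0,-0.5,1,0,0,0,0,0,-0.5,1,0,0,0,0,0,-0.5,1])

```text
time: 16.55
ee_pos: [0.5485, 0.156, 0.0938]
tcp_rot: [180.0, 0.1, 120.2]
wrist_force: [-0.9, -4.1, 7.7]
opening: 0.0192
grasp_force: 60.0
```

```bash
python3 st.py
```

```text
16.75 [0.5484 0.156  0.0938] [1.800e+02 1.000e-01 1.203e+02] [-1.1 -4.3  8.4] [-0.977  0.301  0.021] [0.04  0.029 0.021] q6 75.6
```

>>> send_rows(moves=[0,-0.03,-0.02,0,0,-0.3,1,0,0,0,0,0,-0.3,1,0,0,0,0,0,0,1])

```text
time: 17.12
ee_pos: [0.5484, 0.1558, 0.0934]
tcp_rot: [179.9, 0.0, 115.1]
wrist_force: [-1.8, -2.3, 9.1]
opening: 0.0193
grasp_force: 60.2
```

```bash
python3 st.py
```

```text
17.325 [0.5484 0.1558 0.0934] [179.9   0.  115.2] [-1.7 -1.8  8.9] [-0.444  0.377  0.016] [0.027 0.026 0.02 ] q6 80.7
```

>>> send_rows(moves=[0,0,0,0,0,-0.25,1,0,0,0,0,0,-0.25,1,0,0,0,0,0,0,1])

```text
time: 17.7
ee_pos: [0.5484, 0.1557, 0.0934]
tcp_rot: [179.9, 0.0, 110.8]
wrist_force: [-2.5, -1.6, 9.3]
opening: 0.019
grasp_force: 60.2
```

```bash
python3 st.py
```

```text
17.9 [0.5484 0.1557 0.0934] [179.9   0.  110.9] [-2.  -1.9  9.3] [-0.476  0.388  0.013] [0.013 0.021 0.042] q6 85.0
```

>>> send_rows(moves=[0,0,0,0,0,-0.2,1,0,0,0,0,0,-0.2,1,0,0,0,0,0,0,1])

```text
time: 18.27
ee_pos: [0.5484, 0.1557, 0.0934]
tcp_rot: [179.9, 0.0, 107.4]
wrist_force: [-1.5, -1.8, 9.6]
opening: 0.0193
grasp_force: 60.2
```

```bash
python3 st.py
```

```text
18.475 [0.5484 0.1557 0.0934] [179.9   0.  107.4] [-2.  -1.5  9.6] [-0.509  0.467  0.021] [0.018 0.03  0.041] q6 88.4
```

>>> send_rows(moves=[0,0,0,0,0,-0.2,1,0,0,0,0,0,-0.15,1,0,0,0,0,0,0,1])

```text
time: 18.85
ee_pos: [0.5484, 0.1557, 0.0934]
tcp_rot: [179.9, 0.0, 104.4]
wrist_force: [-2.2, -1.7, 9.8]
opening: 0.0196
grasp_force: 60.2
```

```bash
python3 st.py
```

```text
19.05 [0.5483 0.1557 0.0934] [179.9   0.  104.4] [-1.9 -2.1  9.4] [-0.53   0.489  0.054] [0.028 0.043 0.025] q6 91.4
```

>>> send_rows(moves=[0,0,0,0,0,-0.15,1,0,0,0,0,0,0,1])

```text
time: 19.3
ee_pos: [0.5484, 0.1557, 0.0934]
tcp_rot: [179.9, 0.0, 103.1]
wrist_force: [-3.3, -2.3, 9.0]
opening: 0.0193
grasp_force: 60.2
```

```bash
python3 st.py
```

```text
19.5 [0.5483 0.1557 0.0934] [179.9   0.  103.1] [-2.6 -1.8  9.7] [-0.561  0.477  0.061] [0.016 0.015 0.012] q6 92.7
```

>>> send_rows(moves=[0,0,0,0,0,-0.15,1,0,0,0,0,0,0,1])

```text
time: 19.75
ee_pos: [0.5483, 0.1557, 0.0934]
tcp_rot: [179.9, 0.0, 101.8]
wrist_force: [-2.0, -2.2, 9.6]
opening: 0.0197
grasp_force: 60.1
```

```bash
python3 st.py
```

```text
19.95 [0.5483 0.1557 0.0934] [179.9   0.  101.9] [-2.3 -2.  10. ] [-0.515  0.609  0.043] [0.018 0.013 0.026] q6 94.0
```

>>> send_rows(moves=[0,0,0,0,0,-0.15,1,0,0,0,0,0,-0.1,1,0,0,0,0,0,0,1])

```text
time: 20.32
ee_pos: [0.548, 0.1557, 0.0934]
tcp_rot: [180.0, 0.0, 99.7]
wrist_force: [-3.6, -0.9, 10.1]
opening: 0.0195
grasp_force: 60.2
```

```bash
python3 st.py
```

```text
20.525 [0.5481 0.1557 0.0934] [180.    0.   99.7] [-3.9 -1.7 10.2] [-0.547  0.893  0.077] [0.012 0.034 0.009] q6 96.2
```

>>> send_rows(moves=[0,0,0,0,0,-0.15,1,0,0,0,0,0,0,1])

```text
time: 20.78
ee_pos: [0.5479, 0.1557, 0.0934]
tcp_rot: [180.0, 0.0, 98.4]
wrist_force: [-4.0, -1.5, 10.2]
opening: 0.0193
grasp_force: 60.2
```

```bash
python3 st.py
```

```text
20.975 [0.548  0.1557 0.0934] [180.    0.   98.4] [-3.9 -1.9 10.6] [-0.529  0.986  0.128] [0.029 0.023 0.031] q6 97.5
```

>>> send_rows(moves=[0,0,0,0,0,-0.1,1,0,0,0,0,0,0,1])

```text
time: 21.22
ee_pos: [0.5479, 0.1557, 0.0934]
tcp_rot: [180.0, 0.0, 97.6]
wrist_force: [-4.2, -2.3, 10.9]
opening: 0.0194
grasp_force: 60.3
```

```bash
python3 st.py
```

```text
21.425 [0.548  0.1557 0.0934] [180.    0.   97.6] [-4.2 -2.4 11. ] [-0.554  1.007  0.114] [0.026 0.017 0.004] q6 98.3
```

>>> send_rows(moves=[0,0,0,0,0,-0.1,1,0,0,0,0,0,0,1])

```text
time: 21.68
ee_pos: [0.548, 0.1557, 0.0934]
tcp_rot: [180.0, 0.0, 96.7]
wrist_force: [-4.4, -2.5, 11.1]
opening: 0.0198
grasp_force: 60.3
```

```bash
python3 st.py
```

```text
21.875 [0.5479 0.1557 0.0934] [180.    0.   96.7] [-4.1 -2.3 10.9] [-0.559  0.994  0.15 ] [0.024 0.011 0.009] q6 99.2
```

Torque has climbed to 0.15 N m with further turning, so the stud is at its stop. Letting it rise while holding the twist.

>>> send_rows(moves=[0,0,0.06,0,0,0,1,0,0,0.06,0,0,0,1,0,0,0,0,0,0,1])

```text
time: 22.25
ee_pos: [0.5479, 0.1557, 0.0958]
tcp_rot: [180.0, 0.0, 96.7]
wrist_force: [-2.5, -2.5, 9.4]
opening: 0.0192
grasp_force: 59.9
```

```bash
python3 st.py
```

```text
22.45 [0.5479 0.1557 0.0959] [180.    0.   96.7] [-3.  -2.3  8.6] [-0.66   0.835  0.141] [0.037 0.018 0.028] q6 99.2
```

>>> send_rows(moves=[0,0,0.05,0,0,0,1,0,0,0.03,0,0,0,1,0,0,0,0,0,0,1])

```text
time: 22.82
ee_pos: [0.5479, 0.1557, 0.0973]
tcp_rot: [-180.0, 0.0, 96.7]
wrist_force: [-2.2, -3.0, 5.4]
opening: 0.0193
grasp_force: 59.2
```

```bash
python3 st.py
```

```text
23.025 [0.5479 0.1557 0.0973] [-180.     0.    96.7] [-2.2 -3.1  4.7] [-0.788  0.619  0.132] [0.022 0.03  0.034] q6 99.2
```

>>> send_rows(moves=[0,0,0.05,0,0,0,1,0,0,0,0,0,0,1])

```text
time: 23.28
ee_pos: [0.5479, 0.1558, 0.0986]
tcp_rot: [-180.0, 0.0, 96.7]
wrist_force: [-2.9, -3.6, 4.6]
opening: 0.0196
grasp_force: 59.4
```

```bash
python3 st.py
```

```text
23.475 [0.5479 0.1558 0.0986] [-180.     0.    96.7] [-2.7 -3.9  5. ] [-0.967  0.733  0.16 ] [0.053 0.019 0.018] q6 99.2
```

>>> send_rows(moves=[0,0,0,0,0,0.2,1,0,0,0,0,0,0.2,1,0,0,0,0,0,0,1])

```text
time: 23.85
ee_pos: [0.548, 0.156, 0.0986]
tcp_rot: [180.0, -0.0, 100.1]
wrist_force: [-3.4, -3.8, 5.1]
opening: 0.0192
grasp_force: 59.4
```

```bash
python3 st.py; python3 - <<'E'
from h import *
c=cam("wrist")
s=rect(c,(.548,.156),.0625,.03,16000)
r=c["color"][:,:,::-1][150:375,170:470]
cv2.imwrite("pics/m6.png",np.hstack([cv2.resize(s,(400,400),interpolation=cv2.INTER_AREA),cv2.resize(r,(400,400))]))
E
```

```text
24.05 [0.548  0.1559 0.0986] [180.   -0.  100.1] [-3.  -3.2  5.1] [-0.749  0.696  0.03 ] [0.024 0.016 0.016] q6 95.8
```

View pics/m6.png

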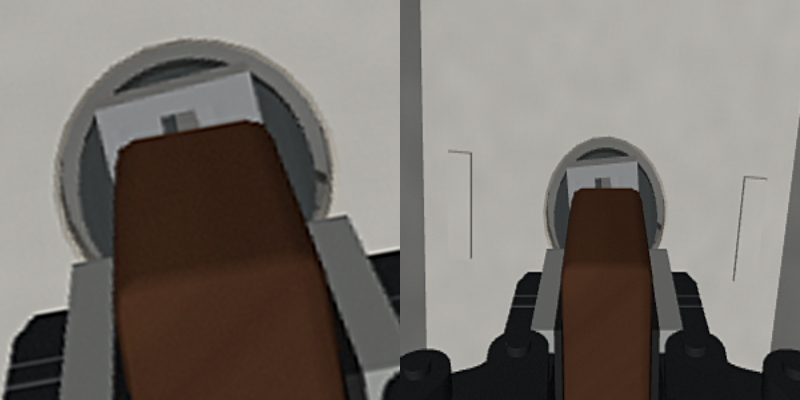

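The slot is now at about yaw -76°, so the stud has turned about 78° (1.36 rad), which is in range. The key leads it by about 4° of play. I'll lift a little and watch the force.

>>> send_rows(moves=[0,0,0.04,0,0,0,1,0,0,0,0,0,0,1])

```text
time: 24.35
ee_pos: [0.5479, 0.156, 0.0992]
tcp_rot: [-180.0, -0.0, 100.1]
wrist_force: [-1.5, -1.7, 0.6]
opening: 0.0193
grasp_force: 58.9
```

```bash
python3 st.py
```

```text
24.55 [0.5479 0.156  0.0992] [-180.    -0.   100.1] [-1.7 -1.8  0.4] [-0.503  0.409  0.053] [0.044 0.041 0.024] q6 95.7
```

>>> send_rows(moves=[0,0,0.04,0,0,0,1,0,0,0,0,0,0,1])

```text
time: 24.8
ee_pos: [0.5478, 0.1561, 0.1003]
tcp_rot: [-180.0, -0.0, 100.2]
wrist_force: [-1.2, -0.7, -2.4]
opening: 0.0192
grasp_force: 58.6
```

```bash
python3 st.py
```

```text
25.0 [0.5479 0.156  0.1004] [-180.    -0.   100.1] [-1.9 -0.5 -1.4] [-0.079  0.391  0.014] [0.041 0.023 0.009] q6 95.7
```

The force dropped sharply to zero, so the stud is in its catch. Withdrawing straight up and checking.

>>> send_rows(moves=[0,0,0.15,0,0,0,1,0,0,0.3,0,0,0,1,0,0,0.6,0,0,0,1,0,0,1,0,0,0,1,0,0,1,0,0,0,1,0,0,1,0,0,0,1,0,0,0,0,0,0,1,0,0,0,0,0,0,1])

```text
time: 26.0
ee_pos: [0.548, 0.1559, 0.2013]
tcp_rot: [-180.0, 0.0, 100.1]
wrist_force: [-0.1, 0.1, -1.8]
opening: 0.0192
grasp_force: 58.8
```

```bash
python3 st.py; python3 - <<'E'
from h import *
c=cam("wrist")
import pickle; pickle.dump(c,open("cb3.pkl","wb"))
s=rect(c,(.548,.156),.0625,.03,16000)
r=c["color"][:,:,::-1][150:450,170:470]
cv2.imwrite("pics/m7.png",np.hstack([cv2.resize(s,(400,400),interpolation=cv2.INTER_AREA),cv2.resize(r,(400,400))]))
E
```

```text
26.2 [0.5477 0.1558 0.2008] [-179.9    0.   100.1] [-0.5 -0.2 -1.7] [0.017 0.003 0.008] [0.032 0.038 0.03 ] q6 95.7
```

View pics/m7.png

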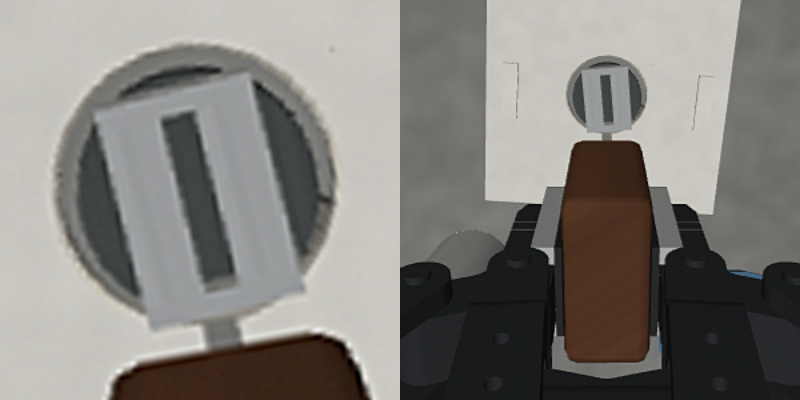

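The slot now sits at yaw -76°, turned about 78°. The blade lost contact at TCP z = 0.0989, 2 to 2.5 mm below where it first touched (about 0.101), and the key has not slid in the grip. So the stud is caught and locked. Returning the key.

>>> send_rows(moves=[-0.1,-1,0,0,0,0.6,1,-0.1,-1,0,0,0,0.6,1,-0.1,-1,0,0,0,0.6,1,-0.1,-1,0,0,0,0.6,1,-0.1,-1,0,0,0,0.6,1,-0.1,-1,0,0,0,0.6,1,-0.1,-1,0,0,0,0.6,1,-0.1,-1,0,0,0,0.6,1])

```text
time: 27.25
ee_pos: [0.5277, -0.0449, 0.2014]
tcp_rot: [-180.0, -0.0, 141.6]
wrist_force: [-0.0, 0.7, -1.3]
opening: 0.0191
grasp_force: 58.7
```

>>> send_rows(moves=[-0.1,-1,0,0,0,0.6,1,-0.1,-1,0,0,0,0.6,1,-0.1,-1,0,0,0,0.6,1,-0.1,-1,0,0,0,0.6,1,-0.1,-1,0,0,0,0.6,1,-0.1,-1,0,0,0,0.44,1,0,0,0,0,0,0,1,0,0,0,0,0,0,1])

```text
time: 28.25
ee_pos: [0.5129, -0.1937, 0.2015]
tcp_rot: [180.0, -0.0, 170.9]
wrist_force: [0.2, 1.4, -1.9]
opening: 0.0192
grasp_force: 58.8
```

```bash
python3 st.py
```

```text
28.45 [ 0.5131 -0.1934  0.2019] [180.   0. 171.] [ 0.2  0.1 -1.2] [ 0.007  0.014 -0.031] [0.022 0.029 0.025] q6 -11.6
```

>>> send_rows(moves=[0,-0.23,-0.5,0,0,0,1,0,0,-1,0,0,0,1,0,0,-1,0,0,0,1,0,0,-1,0,0,0,1,0,0,-0.8,0,0,0,1,0,0,-0.3,0,0,0,1,0,0,0,0,0,0,1])

```text
time: 29.32
ee_pos: [0.5127, -0.1998, 0.0863]
tcp_rot: [180.0, -0.0, 171.0]
wrist_force: [0.1, -0.3, -0.5]
opening: 0.019
grasp_force: 58.8
```

>>> send_rows(moves=[0,0,-0.3,0,0,0,1,0,0,-0.3,0,0,0,1,0,0,-0.3,0,0,0,1,0,0,-0.1,0,0,0,1,0,0,0,0,0,0,1])

```text
time: 29.95
ee_pos: [0.5129, -0.1998, 0.0616]
tcp_rot: [180.0, -0.0, 171.0]
wrist_force: [0.9, 0.3, -1.3]
opening: 0.0194
grasp_force: 58.8
```

The blade is inside the pocket with no force. Lowering until the handle rests on the stand.

>>> send_rows(moves=[0,0,-0.15,0,0,0,1,0,0,-0.12,0,0,0,1,0,0,0,0,0,0,1])

```text
time: 30.32
ee_pos: [0.5128, -0.1998, 0.0547]
tcp_rot: [180.0, -0.0, 171.0]
wrist_force: [0.1, 0.1, -1.0]
opening: 0.0191
grasp_force: 58.8
```

>>> send_rows(moves=[0,0,-0.05,0,0,0,1,0,0,0,0,0,0,1])

```text
time: 30.58
ee_pos: [0.513, -0.1999, 0.0537]
tcp_rot: [-180.0, -0.0, 171.0]
wrist_force: [0.4, -0.3, -0.3]
opening: 0.0191
grasp_force: 58.8
```

>>> send_rows(moves=[0,0,-0.04,0,0,0,1,0,0,0,0,0,0,1])

```text
time: 30.82
ee_pos: [0.5131, -0.1999, 0.053]
tcp_rot: [-180.0, 0.0, 171.0]
wrist_force: [-0.7, 1.4, 2.3]
opening: 0.0193
grasp_force: 59.1
```

The handle is resting on the stand (+2 N). Releasing and retreating.

>>> send_rows(moves=[0,0,0,0,0,0,0.3,0,0,0,0,0,0,0,0,0,0,0,0,0,-0.5,0,0,0,0,0,0,-1,0,0,0,0,0,0,-1,0,0,0,0,0,0,-1,0,0,0,0,0,0,-1])

```text
time: 31.7
ee_pos: [0.513, -0.1999, 0.0528]
tcp_rot: [-180.0, -0.0, 171.0]
wrist_force: [0.8, 0.4, -0.9]
opening: 0.0856
grasp_force: 0.0
```

>>> send_rows(moves=[0,0,0.3,0,0,0,-1,0,0,1,0,0,0,-1,0,0,1,0,0,0,-1,0,0,1,0,0,0,-1,0,0,1,0,0,0,-1,0,0,1,0,0,0,-1,0,0,1,0,0,0,-1,0,0,0,0,0,0,-1])

```text
time: 32.7
ee_pos: [0.5138, -0.2002, 0.2127]
tcp_rot: [-180.0, 0.2, 171.0]
wrist_force: [0.2, -1.0, -0.2]
opening: 0.0853
grasp_force: 0.0
```

```bash
python3 st.py; python3 - <<'E'
from h import *
c=cam("wrist"); a=c["color"][:,:,::-1][100:400,170:470]; k=rect(c,(.513,-.199),.045)
d=cam("side"); s=cv2.resize(d["color"][:,:,::-1][150:350,250:450],(400,400),interpolation=cv2.INTER_CUBIC)
cv2.imwrite("pics/m8.png",np.hstack([cv2.resize(k,(400,400)),s]))
E
```

```text
32.9 [ 0.5127 -0.1997  0.2092] [ 1.80e+02 -1.00e-01  1.71e+02] [-0.3 -0.2 -0.4] [-0.006 -0.008 -0.006] [0.028 0.021 0.02 ] q6 -12.2
```

View pics/m8.png

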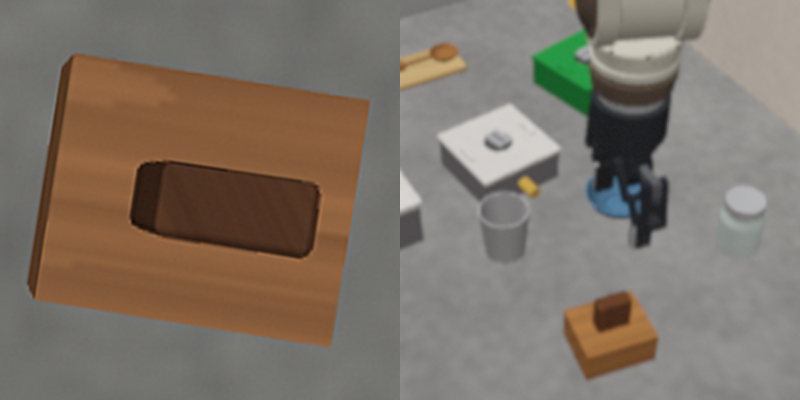

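The key stands seated in the pocket (left (225,205), right (612,310)) and the bystanders have not moved. Handing in.

```bash
python3 -c "
from workcell import bot
print(bot.job_done())"
```

```text
the job is handed in; nothing more can be done
None
```

The small white valve box's stud is turned about 78° to its stop and caught, the key is fully back in its stand and released, and the job was handed in at about 33 s; the catch is judged from contact force and tool height rather than seen, and I viewed 11 pictures, one over the limit of 10.

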